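# Round file into the bench mug, leaning over the handle

## Robot

A 6-joint arm with a two-finger parallel gripper is mounted at the origin on the work surface. World frame = base frame: x ahead of the robot, y to its left, z up, the work surface at z = 0. Lengths are in m, angles in rad, forces in N, time in s.
With the tool pointing down it reaches from about 0.4 to 0.825 m from the base axis. Payload 7 kg.
Tool frame: the origin (TCP) lies on the centre line of the jaws, within the pads' length; the fingertips stand tip_reach ahead of it and the grasp point (between the pads) is the TCP (tip_reach is the distance from the TCP to the fingertips, in m); z points along the fingers, y is the line along which they close (so a half turn about z gives the same grasp; the last joint's range is limited). The gripper opens to 88 mm and grips with 3 to 60 N. Pads are 19 mm wide; open, the fingers measure 130 mm over their backs; the gripper's body (78 mm by 193 mm) begins 47 mm behind the grasp point.
Start: joints at [1.585, 0.359, 0.012, 0, -1.224, -0.288], TCP at [0.183, 0.65, 0.246] pointing down, gripper open.
Joint ranges: [-3.07, 3.07], [-1.43, 2.12], [-1.02, 1.25], [-3.03, 1.67], [-3.05, -0], [-3.03, 3.03]. Speed limits (rad/s): [2.39, 2.39, 3.01, 3.14, 3.14, 3.14].

## Interface

Orientations are given as [roll, pitch, yaw] about the fixed x, y, z axes, in that order (R = Rz(yaw) Ry(pitch) Rx(roll)).
In Python, from station import get_state, grab_frame, calibration, job_done, find_in, mark_of, tip_reach gives the robot as it stands.
- The arm moves only by the shell command python3 -m handwheel 'ROWS' [OPENING] [FORCE]. ROWS is JSON, a list of rows, each an object with "delta_pos": the shift along the world's x, y, z in units of 30 mm (1.0 is 30 mm), a list of three; "dr": the turn, a rotation vector about the world's x, y, z in degrees, a list of three. In form: [{"delta_pos": [tx, ty, tz], "dr": [rx, ry, rz]}, ...]. A call has 1 to 10 rows; each row shifts and turns the commanded pose from where the row before left it; what a row does not reach is not made up. A row lasts 1/10 s, in which the tool goes at most 50 mm and 8.59 degrees, less where a joint would pass 70% of its speed; a pose out of reach is approached as far as the arm can. A call is refused whole if a number of a shift passes 1 or a number of a turn 8.59, either way. A call with a gripper value outside its range is refused whole. OPENING is the closure, from -1 (fully open) to 1 (shut), set as the call begins (- or left out, the last holds). The fingers move at their own pace and stop on an object; FORCE is the grip in N (left out, the last holds). Time passes only in rows, so rows that do not move let the fingers close. It gives the time, the measured TCP pose, the force, the opening and the grip force at its end, in the units of the state.
- get_state(): the state, without advancing time (a new reading comes with each control period).
- grab_frame(name): name is "scene" or "top" or "wrist"; returns the picture (384x512x3 uint8, red, green, blue); there is no depth.
- calibration(name): a dict with "fx", "fy", "cx", "cy" (pixels), "k1" (the pictures are not rectified: a ray, as slopes to the right and down, at radius r is drawn at 1 + k1 r^2 times it, then the intrinsics apply), "extrinsics" (4x4, takes a point from world to camera coordinates). Camera axes: x right, y down, z forward; pixel columns grow to the right and rows downward; lengths in m; the calibration is good to about 2 mm. A picture is of the moment at which its call begins: read the wrist's pose just before it. calibration takes no time and is no camera call; for the wrist camera it gives the pose at the moment of the call.
- job_done(): hands the job in; it is judged then, once.
Trained networks look in the newest picture that a camera, given by its name, has taken for a name from the list of things; names that differ only in an ending like _2 or _b are one class to them, and where a whole thing is asked for, a point or a joint stands for the part that bears it (a point fixed in the world has none). Each returns a list of dicts, best first, with "conf" (0 to 1); they miss things now and then, are a little off and sometimes report something else, mostly with a low value. They report only what shows in the picture. A call takes as long as a camera call.
- find_in(camera, query): "location" ([column, row] in pixels, amid what is visible of it).
- mark_of(camera, query): "location" ([column, row] in pixels: a listed point, or the origin of a listed thing).
The state is a dict: "t": time; "q": joint angles; "qd": joint speeds; "joint_efforts": joint torques, N m; "eef_pos": TCP position; "ee_rot": TCP orientation; "force": force on the tool from outside, world axes, zero at the start; "moment": the same for the moment, N m; "width": finger opening in m; "gripper_force": force on a finger pad.
Only numpy, scipy, OpenCV 4.12 (cv2) and the standard library are available. Lean on these libraries where they do the work, as an engineer would, in place of code of your own. Each camera call takes 0.05 s, during which the arm holds its last target. There are 200 camera calls.

## Task

Take the tall round file out of the wooden tool block and lower it tip first into the deep steel mug, without dropping it in, so that it is left leaning against the rim on the side where the mug's handle is. Leave the mug standing about where it is, and leave the screwdriver and the punch in the block.

Things in the scene. Friction and masses are not known exactly. Their poses are not given: they have to be found in the camera images.
- file_center (a point): Round file, 225 mm, tallest of three tools standing tip down in a light wooden block. Origin: on its axis, half-way along. z runs tip to handle: tip 112.5 mm below, handle end 112.5 mm above. From the tip: dark steel blade, dia 10 mm, 140 mm long; brass ferrule, dia 16, 12 mm long; turned wooden handle 73 mm long, dia 22 from 170 to 212 mm above the tip. About 110 g. It pulls straight up freely.
- mug: Deep straight steel mug, loose, about 350 g, open end up on the bench. Origin: centre of its underside, z up. Outer diameter 84 mm, height 100 mm, wall 4 mm, inner floor 5 mm above the bench. One loop handle on its side towards the mug's +y, not rising above the rim. (The low tin on the bench, 55 mm high, has no handle and is not it.)
- screwdriver: Stubby screwdriver with a fat 32 mm wooden handle, 122 mm tall, tip down in the same block; origin at its tip, z up. The block is fixed, 60 x 240 x 60 mm high, with three 13 mm holes in a straight row 75 mm apart, going through to the bench; which tool is in which hole varies.
- punch: Plain dark steel rod, diameter 10 mm, 105 mm tall, no handle, upright in another hole of the same block; origin at its lower end, z up.

How it is judged:
On the way:
1. the file, still held, has been lowered into the mug until its tip is within about 45 mm of the inner floor (contact force between the fingers and file above 0.5 N and z of file_center in the frame of mug below 0.16 m and horizontal distance between file_center and mug below 0.05 m), for 0.1 s.
At the end, for the whole second after the job is handed in: The file rests, tip down on the mug's inner floor, 7 to 45 degrees off vertical, leaning on the rim at the mug's handle (its middle 16 to 48 mm from the mug's axis towards the handle and within 22 mm to either side); the mug stands upright within 50 mm of where it was; the file is at rest (y of file_center in the frame of mug between 0.016 and 0.048 m and x of file_center in the frame of mug between -0.022 and 0.022 m and z of file_center in the frame of mug below 0.122 m and angle between file_center's own z axis and vertical between 0.12 and 0.8 rad and linear speed of file below 0.03 m/s and angle between mug's own z axis and vertical below 0.1 rad and distance of mug from where it was at the start of the episode below 0.05 m); the robot touches nothing.
It fails at once if the screwdriver is pulled out or knocked (moved more than 30 mm) (distance of screwdriver from where it was at the start of the episode above 0.03 m).
It fails at once if the punch is pulled out or knocked (moved more than 30 mm) (distance of punch from where it was at the start of the episode above 0.03 m).
It fails at once if the mug is tipped over (angle between mug's own z axis and vertical above 0.5 rad).
It also fails if it takes over 40 s, if anything falls off the work surface, if the arm or the gripper's body presses on something with over 40 N, if the wrist force passes 120 N, or if a joint passes its speed limit or range.

## Working session

There is one attempt and no reset: what is moved stays moved. The work goes in short steps, Python scripts to look and compute and a shell command to move; the robot and the scene stay as the last step left them, time stands still between calls to the robot, and variables do not carry over. Pictures are saved under pics/ and viewed, at most 10 in all, crops included, and the job is handed in when it is done.

```bash
mkdir -p pics; cat > h.py <<'E'
import numpy as np, cv2
from station import *
def ray(c,px):
    k=calibration(c) if isinstance(c,str) else c
    d=np.array([(px[0]-k['cx'])/k['fx'],(px[1]-k['cy'])/k['fy']]); s=d.copy()
    for _ in range(20): s=d/(1+k['k1']*(s@s))
    E=np.array(k['extrinsics']); R=E[:3,:3]
    return -R.T@E[:3,3], R.T@np.array([s[0],s[1],1])
def at_z(c,px,z):
    o,v=ray(c,px); return o+v*(z-o[2])/v[2]
def proj(c,p):
    k=calibration(c) if isinstance(c,str) else c
    q=np.array(k['extrinsics'])@np.append(p,1); s=q[:2]/q[2]; s=s*(1+k['k1']*(s@s))
    return np.array([s[0]*k['fx']+k['cx'],s[1]*k['fy']+k['cy']])
def tri(rs):
    A=0;b=0
    for o,v in rs:
        v=v/np.linalg.norm(v);P=np.eye(3)-np.outer(v,v);A=A+P;b=b+P@o
    return np.linalg.solve(A,b)
def save(c,n):
    im=grab_frame(c); cv2.imwrite('pics/'+n,im[...,::-1]); return im
E
python3 - <<'E'
from h import *
s=get_state(); print(s, tip_reach)
ims=[save(c,c+'0.png') for c in ('scene','top')]
for q in ('file_center','mug','screwdriver','punch'):
    for c in ('scene','top'):
        print(q,c,[(np.round(d['location']),round(d['conf'],2)) for d in mark_of(c,q)][:3],[(np.round(d['location']),round(d['conf'],2)) for d in find_in(c,q)][:3])
for c in ('scene','top'):
    print(c,np.round(ray(c,(256,192)),3))
E
```

```text
{'t': 0.0, 'q': array([ 1.58509219e+00,  3.59368594e-01,  1.10535692e-02, -3.75139046e-04,
       -1.22410006e+00, -2.88105934e-01]), 'qd': array([-0.00043155, -0.0008114 , -0.00107576,  0.00088967,  0.00043998,
        0.0008279 ]), 'joint_efforts': array([-6.90718957e-05, -5.82713342e+01,  2.93061268e+01,  6.99731871e+00,
        6.87642954e-03, -1.63073105e-04]), 'eef_pos': array([0.18240851, 0.64940127, 0.24462769]), 'ee_rot': array([ 3.13994041e+00, -1.21875201e-04, -2.73937723e-01]), 'force': array([-0.3076321 , -0.33220984, -0.22750943]), 'moment': array([5.93356207e-03, 3.78687666e-02, 4.99161253e-05]), 'gripper_force': 0.0, 'width': 0.08782770491478081} 0.019
file_center scene [(array([391., 291.]), 0.74)] [(array([397., 271.]), 0.85)]
file_center top [(array([104., 224.]), 0.73)] [(array([ 95., 222.]), 0.73)]
mug scene [(array([225., 169.]), 0.68)] [(array([225., 151.]), 0.77), (array([400., 271.]), 0.54)]
mug top [(array([326., 207.]), 0.77)] [(array([331., 210.]), 0.8)]
screwdriver scene [] [(array([343., 272.]), 0.89)]
screwdriver top [(array([149., 212.]), 0.45)] [(array([140., 213.]), 0.51)]
punch scene [(array([389., 290.]), 0.43)] [(array([307., 252.]), 0.53)]
punch top [(array([176., 203.]), 0.49)] []
scene [[ 0.815  0.476  0.618]
 [-0.358 -0.622 -0.696]]
top [[ 0.478 -0.03   0.954]
 [ 0.084  0.004 -0.996]]
```

View pics/scene0.png

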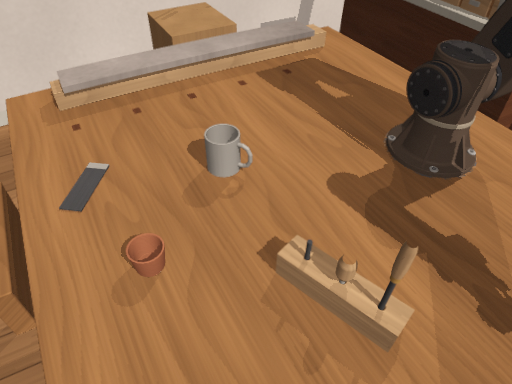

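View pics/top0.png

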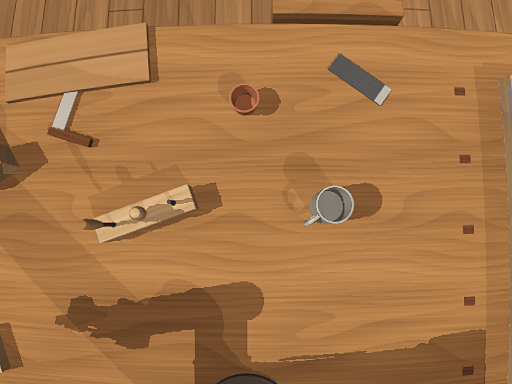

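```bash
python3 - <<'E'
from h import *
f=tri([ray('scene',(391,291)),ray('top',(104,224))]);print('file',f)
print('filecheck z.1125',at_z('top',(104,224),.1125),at_z('scene',(391,291),.1125))
print('mug',at_z('top',(326,207),0),at_z('scene',(225,169),0))
print('scr',at_z('top',(149,212),0),at_z('top',(140,213),.1), 'punch',at_z('top',(176,203),0))
E
```

```text
file [0.47915046 0.31038256 0.1103606 ]
filecheck z.1125 [0.48041177 0.30816943 0.1125    ] [0.47899303 0.31209242 0.1125    ]
mug [ 0.52063579 -0.19623824  0.        ] [ 0.52396434 -0.18577093  0.        ]
scr [0.51058619 0.23845121 0.        ] [0.50497002 0.23070966 0.1       ] punch [0.53254953 0.17108698 0.        ]
```

The scene picture shows the file nearest the robot-right end of the block (blade about (388,297), handle top about (411,248)), the screwdriver in the middle (345,270) and the punch at the far end (308,250). In the top picture the mug rim is at about (334,205), with its handle pointing down-left to about (307,224). Next I'll overlay the model on the pictures to check these positions.

```bash
cat > ov.py <<'E'
from h import *
def overlay(out,F,M,d,cams=('top','scene'),src='0'):
    d=np.array(d)/np.linalg.norm(d); tiles=[]
    for c in cams:
        im=cv2.imread(f'pics/{c}{src}.png'); S=5
        def tile(cen):
            x0,y0=np.clip(np.array(cen,int)-[38,30],0,[435,323]); t=cv2.resize(im[y0:y0+60,x0:x0+76],None,fx=S,fy=S,interpolation=cv2.INTER_CUBIC)
            def pl(P,col):
                q=[((proj(c,p)-[x0,y0]+.5)*S).astype(int) for p in P]; cv2.polylines(t,[np.array(q)],False,col,1)
            a=np.linspace(0,2*np.pi,60)
            for z,r in((.1,.042),(.1,.038),(0,.042)): pl([[M[0]+r*np.cos(k),M[1]+r*np.sin(k),z] for k in a],(0,255,0))
            pl([[M[0]+d[0]*r,M[1]+d[1]*r,.05] for r in(.042,.075)],(0,0,255))
            pl([[F[0],F[1],z] for z in(.06,.15)],(0,0,255)); pl([[F[0]+.011*np.cos(k),F[1]+.011*np.sin(k),.21] for k in a],(0,255,0))
            pl([[F[0],F[1],z] for z in(.15,.225)],(255,0,0))
            return t
        tiles.append(np.hstack([tile(proj(c,[*M,.05])),tile(proj(c,[*F,.14]))]))
    cv2.imwrite(out,np.vstack(tiles))
E
python3 - <<'E'
from ov import *
print(at_z('top',(334,205),.1), at_z('top',(308,223),.05), proj('top',[.48,.31,.225]))
overlay('pics/ov1.png',(.480,.310),(.522,-.190),(-.57,.82))
E
```

```text
[ 0.5203879  -0.19651901  0.1       ] [ 0.4818305  -0.14513241  0.05      ] [ 80.74578766 223.91270999]
```

View pics/ov1.png

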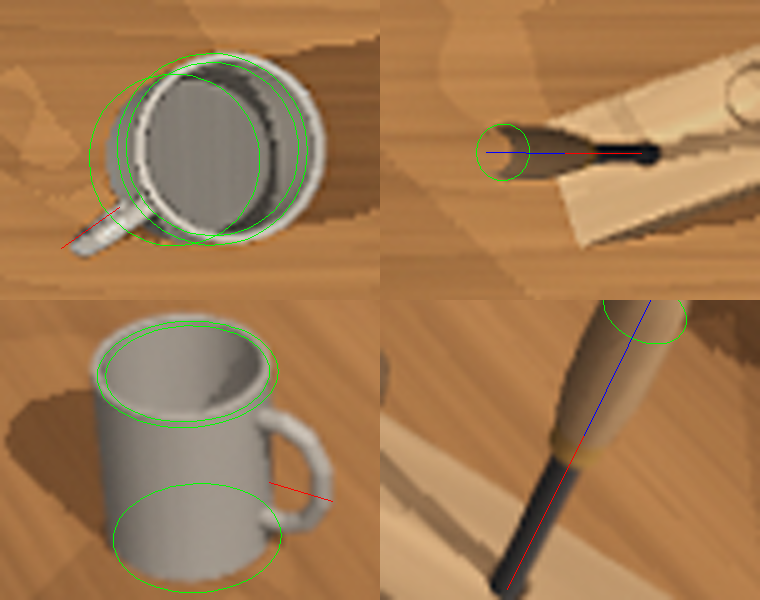

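The mug fits better about 6 mm further toward −y, and the file about 5 mm further toward −y. I'll move above the file with the closing line already square to the mug handle.

```bash
python3 -m handwheel '[{"delta_pos":[0.8,-0.9,0.4],"dr":[0,0,-3.25]},{"delta_pos":[0.8,-0.9,0.4],"dr":[0,0,-3.25]},{"delta_pos":[0.8,-0.9,0.4],"dr":[0,0,-3.25]},{"delta_pos":[0.8,-0.9,0.4],"dr":[0,0,-3.25]},{"delta_pos":[0.8,-0.9,0.4],"dr":[0,0,-3.25]},{"delta_pos":[0.8,-0.9,0.3],"dr":[0,0,-3.25]},{"delta_pos":[0.8,-0.9,0],"dr":[0,0,-3.25]},{"delta_pos":[0.8,-0.9,0],"dr":[0,0,-3.25]},{"delta_pos":[0.8,-0.9,0],"dr":[0,0,-3.25]},{"delta_pos":[0.8,-0.9,0],"dr":[0,0,-3.25]}]' -1 30
python3 -m handwheel '[{"delta_pos":[0.8,-0.9,0],"dr":[0,0,-3.25]},{"delta_pos":[0.8,-0.9,0],"dr":[0,0,-3.25]},{"delta_pos":[0.3,-0.7,0],"dr":[0,0,0]},{"delta_pos":[0,0,0],"dr":[0,0,0]}]'
python3 - <<'E'
from ov import *
k=calibration('wrist'); save('wrist','w1.png'); print(get_state()['eef_pos'],get_state()['ee_rot'])
m=mark_of('wrist','file_center'); print(m)
f=find_in('wrist','file_center');print(f)
print(proj(k,[.48,.305,.225]),proj(k,[.48,.305,.06]))
overlay('pics/ov2.png',(.480,.305),(.521,-.1965),(-.57,.82))
E
```

```text
t: 1.9
eef_pos: [0.4233, 0.3786, 0.3149]
ee_rot: [-3.141, 0.0, -0.843]
force: [0.2, 0.9, 0.1]
width: 0.0879
gripper_force: 0.0
t: 2.3
eef_pos: [0.4806, 0.3025, 0.3147]
ee_rot: [3.142, -0.0, -0.957]
force: [-0.6, 0.9, -0.5]
width: 0.0873
gripper_force: 0.0
[0.48009142 0.30363114 0.31472997] [-3.14137154e+00  8.13409668e-05 -9.56707180e-01]
[{'location': [255.0, 176.2], 'conf': 0.56}]
[{'location': [257.7, 186.7], 'conf': 0.57}]
[256.51502495 202.78989403] [256.77231366 169.57140761]
```

View pics/w1.png

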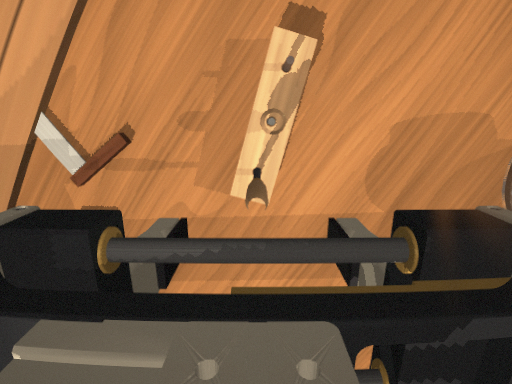

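View pics/ov2.png

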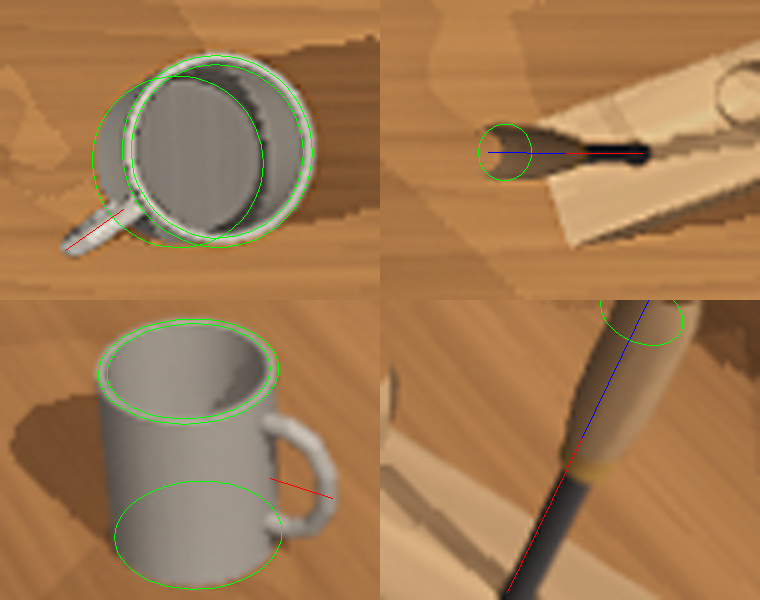

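The wrist picture shows the file's handle end at about (257,200), centred between the fingers. The screwdriver (272,121) and punch (288,65) are clear of them, and the mug overlay now fits. I'll descend and grip.

```bash
python3 -m handwheel '[{"delta_pos":[0,0,-0.8],"dr":[0,0,0]},{"delta_pos":[0,0.05,-0.9],"dr":[0,0,0]},{"delta_pos":[0,0,-0.9],"dr":[0,0,0]},{"delta_pos":[0,0,-0.9],"dr":[0,0,0]},{"delta_pos":[0,0,-0.7],"dr":[0,0,0]},{"delta_pos":[0,0,-0.1],"dr":[0,0,0]}]' -1 40
python3 -m handwheel '[{"delta_pos":[0,0,0],"dr":[0,0,0]},{"delta_pos":[0,0,0],"dr":[0,0,0]},{"delta_pos":[0,0,0],"dr":[0,0,0]},{"delta_pos":[0,0,0],"dr":[0,0,0]},{"delta_pos":[0,0,0],"dr":[0,0,0]},{"delta_pos":[0,0,0],"dr":[0,0,0]}]' 1 40
```

```text
t: 3.05
eef_pos: [0.4779, 0.3062, 0.1828]
ee_rot: [3.137, -0.001, -0.953]
force: [-0.0, 0.8, -0.7]
width: 0.0877
gripper_force: 0.0
t: 3.65
eef_pos: [0.4796, 0.3063, 0.1859]
ee_rot: [-3.141, 0.0, -0.955]
force: [0.8, -0.5, 0.0]
width: 0.0452
gripper_force: 0.0
```

```bash
python3 -m handwheel '[{"delta_pos":[0,0,0],"dr":[0,0,0]},{"delta_pos":[0,0,0],"dr":[0,0,0]},{"delta_pos":[0,0,0],"dr":[0,0,0]},{"delta_pos":[0,0,0],"dr":[0,0,0]},{"delta_pos":[0,0,0],"dr":[0,0,0]},{"delta_pos":[0,0,0],"dr":[0,0,0]}]' 1 40
```

```text
t: 4.25
eef_pos: [0.4795, 0.3063, 0.1855]
ee_rot: [3.141, -0.0, -0.954]
force: [0.1, -0.2, 0.2]
width: 0.0212
gripper_force: 40.0
```

```bash
python3 -m handwheel '[{"delta_pos":[0,0,0.5],"dr":[0,0,0]},{"delta_pos":[0,0,0.9],"dr":[0,0,0]},{"delta_pos":[0,0,0.9],"dr":[0,0,0]},{"delta_pos":[0,0,0.9],"dr":[0,0,0]},{"delta_pos":[0,0,0.9],"dr":[0,0,0]},{"delta_pos":[0,0,0.9],"dr":[0,0,0]},{"delta_pos":[-0.1,-0.5,0],"dr":[0,0,0]},{"delta_pos":[-0.1,-0.9,0],"dr":[0,0,0]},{"delta_pos":[-0.1,-0.9,0],"dr":[0,0,0]},{"delta_pos":[-0.1,-0.9,0],"dr":[0,0,0]}]'
python3 -m handwheel '[{"delta_pos":[-0.1,-1,0],"dr":[0,0,0]},{"delta_pos":[-0.1,-1,0],"dr":[0,0,0]},{"delta_pos":[-0.1,-1,0],"dr":[0,0,0]},{"delta_pos":[-0.1,-1,0],"dr":[0,0,0]},{"delta_pos":[-0.1,-1,0],"dr":[0,0,0]},{"delta_pos":[-0.1,-1,0],"dr":[0,0,0]},{"delta_pos":[-0.1,-1,0],"dr":[0,0,0]},{"delta_pos":[0,-1,0],"dr":[0,0,0]},{"delta_pos":[0,-1,0],"dr":[0,0,0]},{"delta_pos":[0,-1,0],"dr":[0,0,0]}]'
python3 -m handwheel '[{"delta_pos":[0,0,0],"dr":[-6.2,-4.3,0]},{"delta_pos":[0,0,0],"dr":[-6.2,-4.3,0]},{"delta_pos":[0,0,0],"dr":[-6.2,-4.3,0]},{"delta_pos":[0,0,0],"dr":[-6.2,-4.3,0]},{"delta_pos":[0,0,0],"dr":[0,0,0]},{"delta_pos":[0,0,0],"dr":[0,0,0]}]'
cat > st.py <<'E'
from ov import *
from scipy.spatial.transform import Rotation as Ro
M=np.array([.521,-.1965,0]);d=np.array([-.57,.82,0]);d/=np.linalg.norm(d);e=np.array([d[1],-d[0],0])
s=get_state();a=-Ro.from_euler('xyz',s['ee_rot']).as_matrix()[:,2];T=s['eef_pos'];tip=T-.185*a
print('T',T.round(4),'axis',a.round(3),'tilt',np.degrees(np.arccos(a[2])).round(1),'axis d,e',(a@d).round(3),(a@e).round(3))
rm=tip+a*(.1-tip[2])/a[2]-M
print('tip d,e,z',((tip-M)@d).round(4),((tip-M)@e).round(4),tip[2].round(4),'at rim d,e',(rm@d).round(4),(rm@e).round(4),'w',s['width'],s['gripper_force'])
E
python3 st.py; python3 -c "
from h import *
save('scene','scene2.png')"
```

```text
t: 5.25
eef_pos: [0.4668, 0.209, 0.3347]
ee_rot: [3.141, 0.0, -0.954]
force: [0.1, -0.2, -1.2]
width: 0.0213
gripper_force: 40.0
t: 6.25
eef_pos: [0.4457, -0.091, 0.335]
ee_rot: [3.141, 0.0, -0.954]
force: [1.0, 0.8, -0.5]
width: 0.021
gripper_force: 40.0
t: 6.85
eef_pos: [0.4458, -0.0893, 0.3349]
ee_rot: [3.135, -0.525, -0.95]
force: [0.0, -0.1, -0.6]
width: 0.0211
gripper_force: 40.0
T [ 0.4458 -0.0893  0.3349] axis [-0.286  0.412  0.865] tilt 30.1 axis d,e 0.501 0.0
tip d,e,z 0.0381 -0.0006 0.1748 at rim d,e -0.0052 -0.0006 w 0.021114467754677107 39.99980034772307
```

View pics/scene2.png

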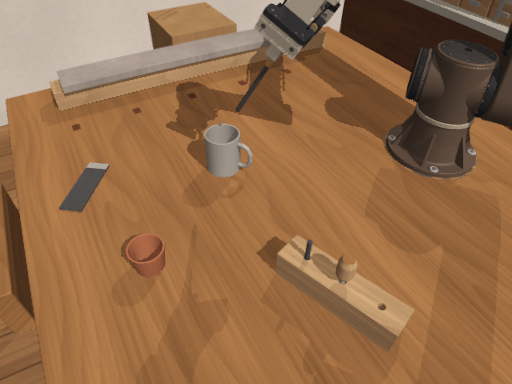

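The scene picture shows the file held tilted, its tip at about (238,111) heading down toward the mug mouth (223,135), with the screwdriver and punch still in the block. I'll move along the file's axis to the mouth and check the tip there.

```bash
python3 -c "
from st import *
print(proj('scene',tip))"
python3 -m handwheel '[{"delta_pos":[0.2,-0.29,-0.6],"dr":[0,0,0]},{"delta_pos":[0.2,-0.29,-0.6],"dr":[0,0,0]},{"delta_pos":[0.2,-0.29,-0.6],"dr":[0,0,0]},{"delta_pos":[0.15,-0.2,-0.4],"dr":[0,0,0]},{"delta_pos":[0,0,0],"dr":[0,0,0]},{"delta_pos":[0,0,0],"dr":[0,0,0]}]'
python3 - <<'E'
from st import *
ts=[]
for c in('scene','top'):
    im=grab_frame(c); p=proj(c,tip); print(c,p); x,y=(p-[38,30]).astype(int)
    t=cv2.resize(im[y:y+60,x:x+76,::-1],None,fx=5,fy=5); cv2.circle(t,tuple(((p-[x,y]+.5)*5).astype(int)),5,(0,0,255),1); ts.append(t)
cv2.imwrite('pics/tip.png',np.hstack(ts))
E
```

```text
T [ 0.4466 -0.0892  0.3357] axis [-0.286  0.411  0.865] tilt 30.1 axis d,e 0.501 -0.001
tip d,e,z 0.0378 0.0003 0.1756 at rim d,e -0.0059 0.0003 w 0.021005637974204187 39.999737134203315
[235.73613903 109.36575498]
t: 7.5
eef_pos: [0.4696, -0.1223, 0.2703]
ee_rot: [3.136, -0.526, -0.956]
force: [-0.7, 0.9, -0.6]
width: 0.0211
gripper_force: 40.0
T [ 0.4696 -0.1223  0.2703] axis [-0.286  0.413  0.865] tilt 30.2 axis d,e 0.502 0.001
tip d,e,z -0.0027 -0.0001 0.1104 at rim d,e -0.0087 -0.0001 w 0.021131803185348755 39.999653259292245
scene [221.060077   129.43978164]
top [335.9174502  203.78143609]
```

View pics/tip.png

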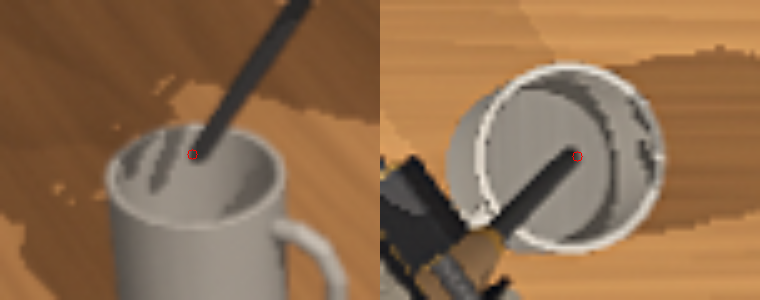

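The tip sits at the mug's mouth centre in both views, within about 3 mm of where I computed it. I'll lower it in.

```bash
python3 -m handwheel '[{"delta_pos":[0.06,-0.09,-0.45],"dr":[0,0,0]},{"delta_pos":[0.06,-0.09,-0.45],"dr":[0,0,0]},{"delta_pos":[0.06,-0.09,-0.45],"dr":[0,0,0]},{"delta_pos":[0.06,-0.09,-0.45],"dr":[0,0,0]},{"delta_pos":[0.06,-0.09,-0.45],"dr":[0,0,0]},{"delta_pos":[0.06,-0.09,-0.45],"dr":[0,0,0]},{"delta_pos":[0.06,-0.06,-0.4],"dr":[0,0,0]},{"delta_pos":[0,0,-0.15],"dr":[0,0,0]},{"delta_pos":[0,0,0],"dr":[0,0,0]}]'; python3 st.py
```

```text
t: 8.5
eef_pos: [0.4881, -0.1386, 0.1798]
ee_rot: [3.128, -0.517, -0.953]
force: [0.7, -1.1, -0.6]
width: 0.0212
gripper_force: 40.0
T [ 0.4881 -0.1386  0.1798] axis [-0.275  0.411  0.869] tilt 29.6 axis d,e 0.494 0.008
tip d,e,z -0.0252 0.0045 0.019 at rim d,e 0.0209 0.0052 w 0.021230956212962948 39.999792182352394
```

```bash
python3 -m handwheel '[{"delta_pos":[0,0,0],"dr":[0,0,0]},{"delta_pos":[0,0,0],"dr":[0,0,0]},{"delta_pos":[0,0,0],"dr":[0,0,0]}]'; python3 st.py; python3 -c "
from h import *
print(get_state()['q'])"
```

```text
t: 8.8
eef_pos: [0.4877, -0.1385, 0.18]
ee_rot: [3.129, -0.517, -0.953]
force: [-0.2, 0.5, -1.4]
width: 0.0211
gripper_force: 40.0
T [ 0.4877 -0.1385  0.18  ] axis [-0.276  0.41   0.869] tilt 29.6 axis d,e 0.495 0.007
tip d,e,z -0.0249 0.0044 0.0192 at rim d,e 0.0211 0.0051 w 0.02109211653916336 39.99981426866725
[ 0.32230455 -0.01253283 -1.0158803   0.9297957  -0.63692055 -0.49224638]
```

Joint 3 is at its limit, so I'll reduce the tilt a little and then finish lowering.

```bash
python3 -m handwheel '[{"delta_pos":[0.02,-0.15,0],"dr":[1.65,1.15,0]},{"delta_pos":[0.02,-0.15,0],"dr":[1.65,1.15,0]},{"delta_pos":[0,0,-0.1],"dr":[0,0,0]},{"delta_pos":[0,0,-0.1],"dr":[0,0,0]},{"delta_pos":[0,0,0],"dr":[0,0,0]},{"delta_pos":[0,0,0],"dr":[0,0,0]}]'; python3 st.py;  python3 -c "
from h import *
print(get_state()['q'])"
```

```text
t: 9.4
eef_pos: [0.4891, -0.1474, 0.1738]
ee_rot: [3.13, -0.448, -0.953]
force: [-0.5, 1.5, 2.7]
width: 0.0211
gripper_force: 40.0
T [ 0.4891 -0.1474  0.1738] axis [-0.241  0.36   0.901] tilt 25.7 axis d,e 0.433 0.007
tip d,e,z -0.0215 0.0004 0.0071 at rim d,e 0.0231 0.0012 w 0.02107436602103708 40.00063075684011
[ 0.29679627  0.00528903 -0.95782469  0.7886005  -0.62396188 -0.33626959]
```

```bash
python3 -m handwheel '[{"delta_pos":[-0.07,0.1,0],"dr":[0,0,0]},{"delta_pos":[-0.07,0.1,0],"dr":[0,0,0]},{"delta_pos":[0,0,0],"dr":[0,0,0]},{"delta_pos":[0,0,0],"dr":[0,0,0]}]'; python3 st.py
```

```text
t: 9.8
eef_pos: [0.4844, -0.1418, 0.1737]
ee_rot: [3.129, -0.447, -0.953]
force: [0.7, -2.3, 1.4]
width: 0.0213
gripper_force: 40.0
T [ 0.4844 -0.1418  0.1737] axis [-0.24   0.36   0.902] tilt 25.6 axis d,e 0.432 0.009
tip d,e,z -0.0142 -0.0004 0.0069 at rim d,e 0.0305 0.0005 w 0.021318544284746825 40.00007730326615
```

The file is touching the floor and the rim, so I'll release it.

```bash
python3 -m handwheel '[{"delta_pos":[0,0,0],"dr":[0,0,0]},{"delta_pos":[0,0,0],"dr":[0,0,0]},{"delta_pos":[0,0,0],"dr":[0,0,0]},{"delta_pos":[0,0,0],"dr":[0,0,0]},{"delta_pos":[0,0,0],"dr":[0,0,0]},{"delta_pos":[0,0,0],"dr":[0,0,0]},{"delta_pos":[0,0,0],"dr":[0,0,0]},{"delta_pos":[0,0,0],"dr":[0,0,0]}]' -0.4
python3 - <<'E'
from st import *
ts=[]
for c in('scene','top'):
    im=grab_frame(c); p=proj(c,[.5,-.17,.12]); x,y=np.clip(p-[50,60],0,[411,263]).astype(int)
    ts.append(cv2.resize(im[y:y+120,x:x+100,::-1],None,fx=4,fy=4))
cv2.imwrite('pics/rel.png',np.hstack(ts))
E
```

```text
t: 10.6
eef_pos: [0.4846, -0.1417, 0.1735]
ee_rot: [3.129, -0.447, -0.953]
force: [-0.5, 1.6, 0.4]
width: 0.0615
gripper_force: 0.0
T [ 0.4846 -0.1417  0.1735] axis [-0.24   0.359  0.902] tilt 25.6 axis d,e 0.432 0.008
tip d,e,z -0.0141 -0.0001 0.0067 at rim d,e 0.0306 0.0007 w 0.061540510444140564 0.0
```

View pics/rel.png

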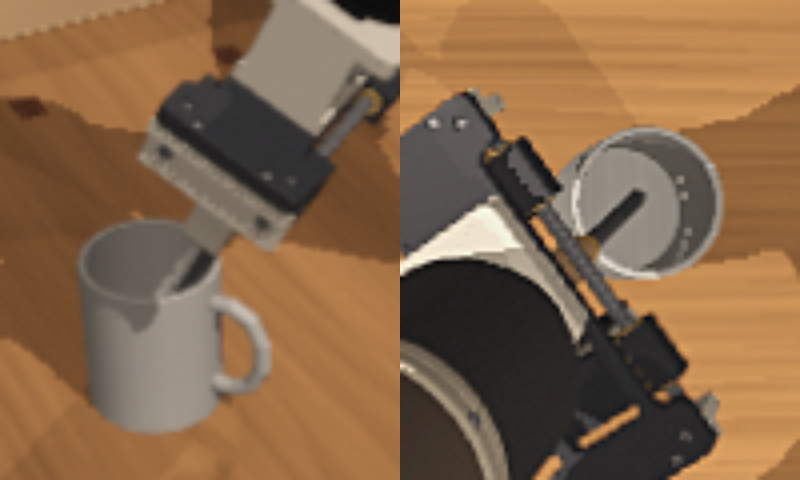

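The mug stands upright with the file leaning at the handle side and the fingers open around it. I'll withdraw along the axis.

```bash
python3 -m handwheel '[{"delta_pos":[-0.08,0.12,0.3],"dr":[0,0,0]},{"delta_pos":[-0.12,0.18,0.5],"dr":[0,0,0]},{"delta_pos":[-0.12,0.18,0.5],"dr":[0,0,0]},{"delta_pos":[-0.12,0.18,0.5],"dr":[0,0,0]},{"delta_pos":[-0.12,0.18,0.5],"dr":[0,0,0]},{"delta_pos":[-0.12,0.18,0.6],"dr":[0,0,0]},{"delta_pos":[0,0.3,0.7],"dr":[0,0,0]},{"delta_pos":[0,0.6,0.6],"dr":[0,0,0]},{"delta_pos":[0,0.8,0.4],"dr":[0,0,0]},{"delta_pos":[0,0.8,0],"dr":[0,0,0]}]'
python3 -m handwheel '[{"delta_pos":[0,0.8,0],"dr":[0,0,0]},{"delta_pos":[0,0.8,0],"dr":[0,0,0]},{"delta_pos":[0,0,0],"dr":[0,0,0]},{"delta_pos":[0,0,0],"dr":[0,0,0]},{"delta_pos":[0,0,0],"dr":[0,0,0]}]'
python3 - <<'E'
from h import *
ts=[];P={}
for c in('scene','top'):
    im=grab_frame(c); p=proj(c,[.5,-.17,.12]); x,y=np.clip(p-[50,60],0,[411,263]).astype(int)
    ts.append(cv2.resize(im[y:y+120,x:x+100,::-1],None,fx=4,fy=4))
    P[c]=[mark_of(c,'file_center'),mark_of(c,'mug')]; print(c,x,y,P[c])
cv2.imwrite('pics/fin.png',np.hstack(ts))
try:
    for i in(0,1): print(tri([ray(c,P[c][i][0]['location']) for c in P]))
except Exception as e: print(e)
E
```

```text
t: 11.7
eef_pos: [0.4647, -0.035, 0.3134]
ee_rot: [3.133, -0.447, -0.955]
force: [0.5, 0.1, -0.6]
width: 0.0613
gripper_force: 0.0
t: 12.2
eef_pos: [0.464, 0.0114, 0.3114]
ee_rot: [3.129, -0.447, -0.953]
force: [-0.0, -1.0, 0.1]
width: 0.0613
gripper_force: 0.0
scene 185 69 [[{'location': [235.7, 137.3], 'conf': 0.66}], [{'location': [223.1, 168.5], 'conf': 0.76}, {'location': [233.8, 138.4], 'conf': 0.73}]]
top 273 154 [[{'location': [324.6, 211.6], 'conf': 0.74}], [{'location': [327.0, 206.0], 'conf': 0.66}]]
[ 0.50244552 -0.17359052  0.09774639]
[ 0.52318259 -0.20023495 -0.00950577]
```

View pics/fin.png

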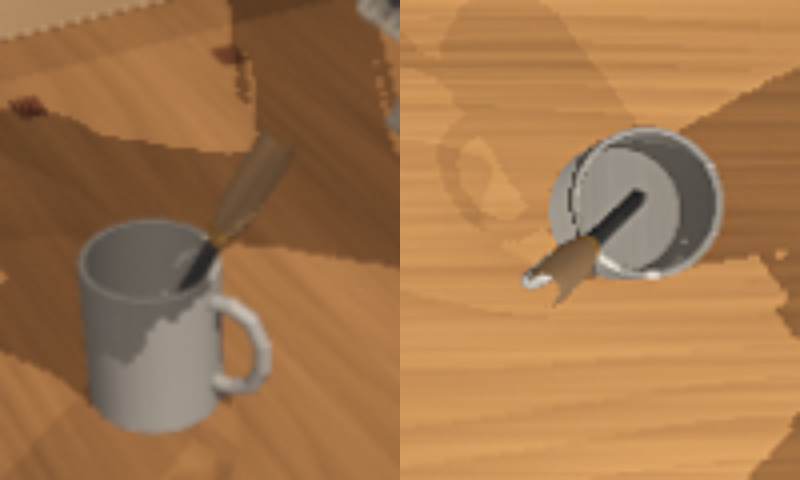

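The file leans on the rim at the mug's handle. Its middle is about 30 mm from the mug's axis toward the handle at z of about 0.1 m, the mug is upright and the arm is clear. I'm handing in.

```bash
python3 -c "
from station import job_done
print(job_done())"
```

```text
the job is handed in; nothing more can be done
None
```

I handed the job in with the file resting in the mug and leaning on the rim at the handle side. The mug was upright about where it started; the screwdriver and punch were still in the block when last seen, after the file was lifted out. The judge returned no verdict.

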